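# Roll a bar specimen into the V-cradle and up to its contact

## Task

Get the aluminium bar ready for its corrosion test: roll it along the bench with the fingertips, up the ramp and over the lip of the white V-cradle so that it lies in the V, then push it along the V by its free end until its other end meets the brass contact. Do not pinch, pick up or carry the bar, and leave the beaker, bottle and jar alone.

Things in the scene. Friction and masses are not known exactly. Their poses are not given: they have to be found in the camera images.
- bar: Loose smooth-turned, slippery aluminium round bar, 44 mm diameter, 120 mm long, about 0.5 kg, lying on the bench to the robot's right (-y side) of the cradle. Origin: its middle, on its axis (22 mm above the bench at the start). Own x is the bar's axis; its +x end goes to the brass contact. Own y and z turn as it rolls; own z starts upright.
- cradle: White slippery-plastic V-cradle fixed to the bench. Origin: on the bench below the bottom line of the V. Own z is up, x runs along the V to the brass contact, y is the way the bar is rolled in. The V reaches from x = -65 mm (open) to +64 mm. End wall: x = 64 to 74, y = -28 to 54, 58 mm high. Behind the V a rail 26 mm high runs from y = 40 to 54 mm.
- lip (a point): Middle of the cradle's lip, the ridge between ramp and V, 12 mm above the bench, at x = 0, y = -16 mm of the cradle. The ramp climbs to it at 12 degrees from the bench at y = -74 mm. The bar's axis is about 34 mm above the bench as it passes over the lip.
- seat (a point): Where the bar's middle must finally be: on the V's line, at x = 0, y = 0 of the cradle and 28.4 mm above the bench. Axes as the cradle's. The V is two flats at 30 degrees to the bench that meet 3 mm above it; the far flat goes on up to 26 mm high, so the bar drops 6 mm from the lip and stays.
- contact (a point): Middle of the face of the brass contact, a disc of 20 mm diameter standing 4 mm proud of the inside of the end wall, 28.4 mm above the bench: 60 mm along the cradle's x from its origin. The bar's +x end has to touch it. It is rigid.
- beaker: Loose glass beaker, 68 mm diameter, 90 mm high, not to be disturbed. Origin at the centre of its underside.
- bottle: Loose amber glass bottle, 60 mm diameter, 130 mm high, not to be disturbed. Origin at the centre of its underside.
- jar: Loose small pale jar with a black lid, 44 mm diameter, 55 mm high, not to be disturbed. Origin at the centre of its underside.
Things that resemble listed ones, but are neither listed nor needed, are in the scene too. Of the things like the bar, leave any that is black; of the rest the smaller one is meant.

How it is judged:
By the outcome, as a careful person would: the job done as asked, in the order asked, and still so for the second after the job is handed in, with the robot touching nothing.
It also fails if it takes over 54 s, if anything falls off the work surface, if the arm or the gripper's body presses on something with over 40 N, if the wrist force passes 120 N, or if a joint passes its speed limit or range.

## Robot

A 6-joint arm with a two-finger parallel gripper is mounted at the origin on the work surface. World frame = base frame: x ahead of the robot, y to its left, z up, the work surface at z = 0. Lengths are in m, angles in rad, forces in N, time in s.
With the tool pointing down it reaches from about 0.35 to 0.975 m from the base axis. Payload 17.4 kg.
Tool frame: the origin (TCP) lies at the centre of the arm's flange, where the gripper is bolted on; the fingertips stand 173 mm ahead of it and the grasp point (between the pads) lies env.grip_point_offset ahead of it (env.grip_point_offset is the distance from the TCP to the grasp point, in m); z points along the fingers, y is the line along which they close (so a half turn about z gives the same grasp; the last joint's range is limited). The gripper opens to 85 mm and grips with 20 to 120 N. Pads are 22 mm wide; open, the fingers measure 114 mm over their backs; the gripper's body (76 mm by 85 mm) begins 54 mm behind the grasp point. The pads swing forward as they close: fully open they stand 13 mm farther back than shut.
Start: joints at [-1.168, 0.116, 1.442, -0, 1.584, -0.038], TCP at [0.288, -0.61, 0.405] pointing down, gripper open.
Joint ranges: [-2.83, 2.83], [-0.83, 2.19], [0.07, 2.5], [-1.14, 4.28], [0.01, 3], [-2.97, 2.97]. Speed limits (rad/s): [1.89, 1.89, 2.22, 3.14, 3.14, 3.14].

## Interface

Orientations are given as a 3x3 rotation matrix whose columns are the frame's x, y, z axes.
In Python, from cell import env, telemetry, cams, workorder, nets gives the robot as it stands. Calls block until the motion is done:
- env.move_to(position, orientation): joint-space move of the TCP to a pose.
- env.line_to(position, ori=None, max_speed=0.15): straight line of the TCP; ori=None keeps the orientation; max_speed is the mean speed in m/s.
- env.move_joints(angles): joint-space move.
- env.gripper_open() and env.close(newtons=None): open the fingers fully, or close them until they stop; newtons is the grip in N (None keeps the last).
- env.wait(seconds).
- env.inverse_kinematics(position, orientation): joint angles nearest the present ones, or None.
- telemetry.observe(): the state.
- cams.get_image(name): name is "scene" or "top" or "wrist"; returns the picture (384x512x3 uint8, red, green, blue); there is no depth.
- cams.get_calibration(name): a dict with "fx", "fy", "cx", "cy" (pixels), "R" (3x3) and "t" (3): a world point X has camera coordinates R X + t. Camera axes: x right, y down, z forward; pixel columns grow to the right and rows downward; lengths in m; the calibration is good to about 2 mm. A picture is of the moment at which its call begins: read the wrist's pose just before it. get_calibration takes no time and is no camera call; for the wrist camera it gives the pose at the moment of the call.
A pose or a line that the arm cannot do raises env.MotionError and nothing moves.
- workorder.finish_job(): hands the job in; it is judged then, once.
Trained networks look in the newest picture that a camera, given by its name, has taken for a name from the list of things; names that differ only in an ending like _2 or _b are one class to them, and where a whole thing is asked for, a point or a joint stands for the part that bears it (a point fixed in the world has none). Each returns a list of dicts, best first, with "confidence" (0 to 1); they miss things now and then, are a little off and sometimes report something else, mostly with a low value. They report only what shows in the picture. A call takes as long as a camera call. They do not tell look-alikes from the thing itself.
- nets.spot_in(camera, label): "xy" ([column, row] in pixels, amid what is visible of it).
- nets.landmark_of(camera, label): "xy" ([column, row] in pixels: a listed point, or the origin of a listed thing).
The state is a dict: "clock": time; "joint_pos": joint angles; "dq": joint speeds; "tau": joint torques, N m; "position": TCP position; "eef_rot": TCP orientation; "contact_force": force on the tool from outside, world axes, zero at the start; "ft_torque": the same for the moment, N m; "gripper_width": opening from 0.0 (shut) to 1.0 (fully open); "grasp_force": force on a finger pad.
Only numpy, scipy, OpenCV 4.12 (cv2) and the standard library are available. Lean on these libraries where they do the work, as an engineer would, in place of code of your own. Each camera call takes 0.05 s, during which the arm holds its last target. There are 200 camera calls.

## Working session

There is one attempt and no reset: what is moved stays moved. The work goes in short steps, each a Python script; the robot and the scene stay as the last script left them, time stands still between calls to the robot, and variables do not carry over. Pictures are saved under pics/ and viewed, at most 10 in all, crops included, and the job is handed in when it is done.

```bash
mkdir -p pics; ls; cat > h.py <<'E'
import numpy as np, cv2
from cell import env, telemetry, cams, workorder, nets
def snap(cam,name=None):
    im=cams.get_image(cam)
    if name: cv2.imwrite(f'pics/{name}.png',im[:,:,::-1])
    return im
def ray(cal,xy,z):
    d=np.array([(xy[0]-cal['cx'])/cal['fx'],(xy[1]-cal['cy'])/cal['fy'],1.])
    R=np.array(cal['R']);t=np.array(cal['t'])
    c=-R.T@t; d=R.T@d
    return c+d*(z-c[2])/d[2]
def proj(cal,X):
    p=np.array(cal['R'])@np.array(X)+np.array(cal['t'])
    return np.array([cal['fx']*p[0]/p[2]+cal['cx'],cal['fy']*p[1]/p[2]+cal['cy']])
E
python3 - <<'E'
from h import *
a=snap('top');b=snap('scene')
cv2.imwrite('pics/a.png',cv2.resize(a[:,:,::-1],(800,600),interpolation=cv2.INTER_CUBIC))
cv2.imwrite('pics/b.png',cv2.resize(b[:,:,::-1],(800,600),interpolation=cv2.INTER_CUBIC))
hz=dict(bar=.022,cradle=0,lip=.012,seat=.0284,contact=.0284,beaker=0,bottle=0,jar=0)
for cam in('top','scene'):
    cal=cams.get_calibration(cam)
    for l,z in hz.items():
        for r in nets.landmark_of(cam,l)[:3]:
            print(cam,l,np.round(r['xy'],1),round(r['confidence'],2),ray(cal,r['xy'],z).round(3))
s=telemetry.observe();print(s['clock'],s['gripper_width'],env.grip_point_offset,s['eef_rot'])
E
```

```text
pics
top bar [297.9 140.1] 0.89 [ 0.762 -0.109  0.022]
top bar [312.5 204.6] 0.69 [ 0.562 -0.153  0.022]
top bar [307.6 256.4] 0.56 [ 0.406 -0.138  0.022]
top cradle [224.4 191.9] 0.85 [0.601 0.116 0.   ]
top lip [234.4 191.9] 0.57 [0.599 0.084 0.012]
top seat [225.  189.7] 0.94 [0.603 0.112 0.028]
top contact [222.7 169.5] 0.97 [0.665 0.12  0.028]
top beaker [144.4 245.1] 0.97 [0.435 0.353 0.   ]
top bottle [156.8 154.1] 0.9 [0.717 0.328 0.   ]
top jar [373.1 196. ] 0.54 [ 0.594 -0.342  0.   ]
top jar [145. 247.] 0.38 [0.43  0.351 0.   ]
scene bar [230.7 221.2] 0.68 [ 0.566 -0.142  0.022]
scene bar [188.7 190.8] 0.63 [ 0.395 -0.139  0.022]
scene cradle [296.2 178.3] 0.86 [0.592 0.121 0.   ]
scene lip [292.9 181.9] 0.71 [0.6   0.093 0.012]
scene seat [292.4 174.6] 0.6 [0.59  0.103 0.028]
scene contact [312.2 182.1] 0.7 [0.653 0.116 0.028]
scene beaker [301.8 122.3] 0.94 [0.442 0.354 0.   ]
scene bottle [364.6 163.2] 0.96 [0.718 0.314 0.   ]
scene bottle [296.3 178.4] 0.44 [0.593 0.121 0.   ]
scene bottle [229.1 224.4] 0.37 [ 0.557 -0.142  0.   ]
scene jar [185.4 281.1] 0.76 [ 0.596 -0.341  0.   ]
0.9 0.9993897328483625 0.1547 [[ 9.04404726e-01  4.26675629e-01 -2.84613496e-06]
 [ 4.26675628e-01 -9.04404725e-01 -4.92727202e-05]
 [-2.35975268e-05  4.33481046e-05 -9.99999999e-01]]
```

View pics/a.png

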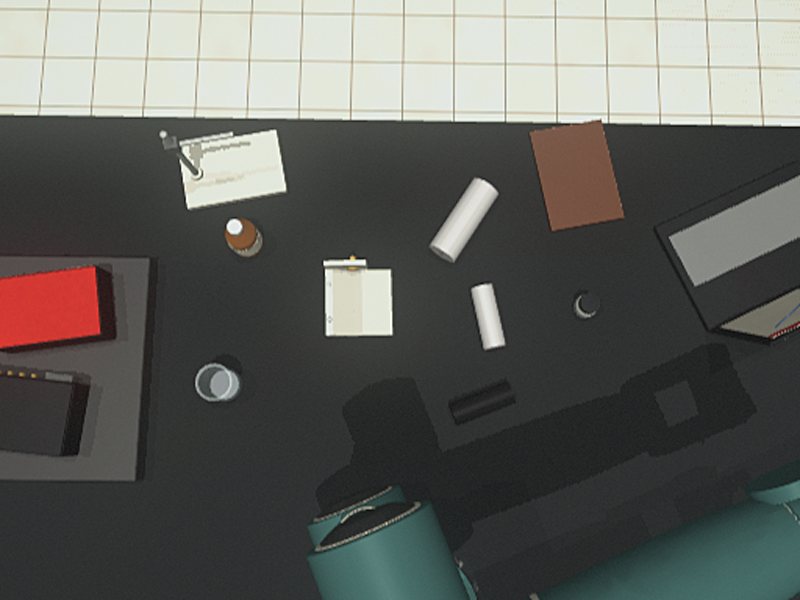

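View pics/b.png

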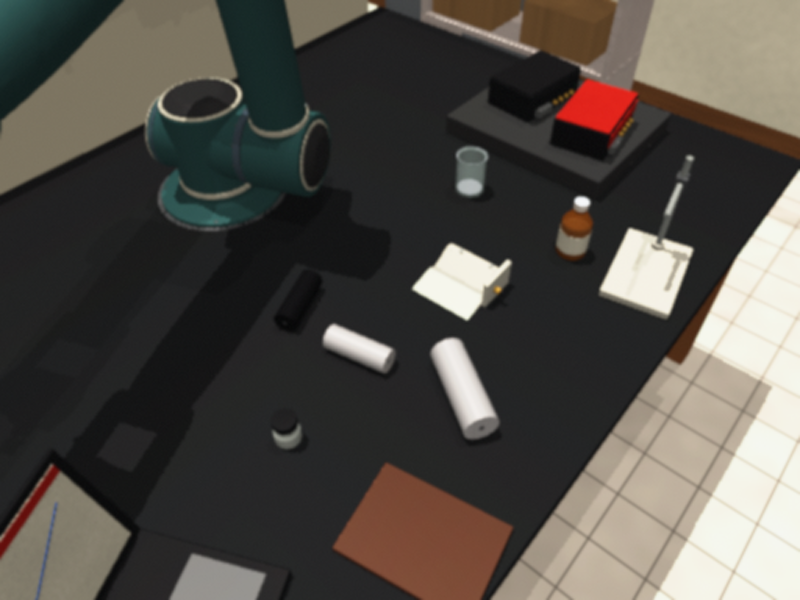

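Bar candidates (800×600 top picture): small pale bar (488,316), large pale bar (463,220) and black bar (482,401). The description fits the small pale one: it isn't black, it's the smaller of the other two, and it measures about 120 mm. I'll confirm it from close up with the wrist camera.

```bash
python3 - <<'E'
from h import *
s=telemetry.observe();print(s['clock'])
R=np.array([[0,1,0],[1,0,0],[0,0,-1.]]) # tool y = +x
R2=R@np.diag([-1,-1,1])
for r in(R,R2): print(env.inverse_kinematics([.56,-.05,.42],r))
q=[env.inverse_kinematics([.56,-.05,.42],r) for r in (R,R2)]
k=min((i for i in(0,1) if q[i] is not None),key=lambda i:abs(q[i][5]))
env.move_to([.56,-.05,.42],(R,R2)[k])
cal=cams.get_calibration('wrist')
im=snap('wrist')
cv2.imwrite('pics/c.png',cv2.resize(im[:,:,::-1],(800,600),interpolation=cv2.INTER_CUBIC))
print(k,{a:np.round(v,3).tolist() for a,v in cal.items()})
hz=dict(bar=.022,cradle=0,lip=.012,seat=.0284,contact=.0284)
for l,z in hz.items():
    for r in nets.landmark_of('wrist',l)[:3]:
        print(l,np.round(r['xy'],1),round(r['confidence'],2),ray(cal,r['xy'],z).round(4))
print(telemetry.observe()['clock'])
E
```

```text
0.9
[-1.34420435e-01 -1.33916438e-01  1.66528192e+00 -4.44089210e-16
  1.61022717e+00 -1.34420435e-01]
None
0 {'fx': 293.901, 'fy': 293.901, 'cx': 255.015, 'cy': 189.795, 'R': [[1.0, -0.0, 0.0], [-0.0, -0.952, 0.305], [0.0, -0.305, -0.952]], 't': [-0.56, -0.093, 0.38]}
bar [408.7 203. ] 0.91 [ 0.7647 -0.109   0.022 ]
bar [259.9 230.6] 0.89 [ 0.5662 -0.1495  0.022 ]
bar [141.1 220.8] 0.7 [ 0.4044 -0.1348  0.022 ]
cradle [283.5  18.1] 0.9 [0.593  0.1142 0.    ]
lip [284.1  31.4] 0.85 [0.5931 0.098  0.012 ]
seat [289.5  16.4] 0.59 [0.597  0.1095 0.0284]
contact [340.8  11.1] 0.79 [0.6523 0.1146 0.0284]
3.425
```

View pics/c.png

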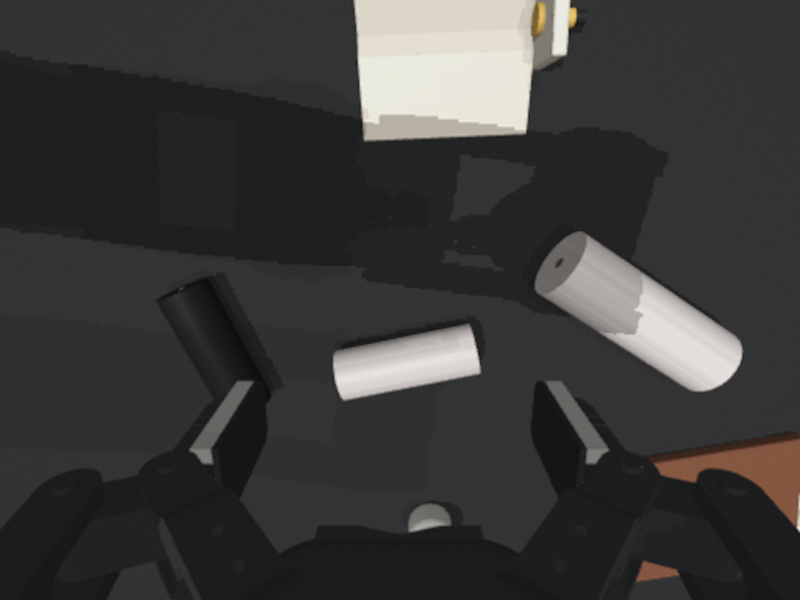

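The picture shows the small pale bar at (406,362), the black bar at (215,340), the larger pale bar at (640,310), and the cradle's ramp with its front edge from (364,141) to (526,133). The way from the bar to the ramp is clear. Next I'll measure the edges and confirm the bar in a crop.

```bash
python3 - <<'E'
from h import *
cal=cams.get_calibration('wrist')
big=cv2.imread('pics/c.png')
cv2.imwrite('pics/d.png',cv2.resize(big[280:440,280:540],None,fx=2.5,fy=2.5,interpolation=cv2.INTER_CUBIC))
g=cv2.cvtColor(big,cv2.COLOR_BGR2GRAY)
m=(g>110).astype(np.uint8)
n,lab=cv2.connectedComponents(m)
W=lambda p,z: ray(cal,((p[0]+.5)/1.5625-.5,(p[1]+.5)/1.5625-.5),z)
l=lab[362,406]; c=np.argwhere(lab==l)[:,::-1]
# rectify silhouette at axis height
r=np.array([W(p,.022)[:2] for p in c]);rc=cv2.minAreaRect((r*1000).astype(np.float32));print('bar',rc)
l=lab[90,450]; c=np.argwhere(lab==l)[:,::-1]
print('edge pts',[W(p,0).round(4)[:2] for p in ((364,141),(526,133))])
# front edge fit
pts=[]
for u in range(375,520,4):
    v=c[c[:,0]==u][:,1].max(); pts.append(W((u,v),0)[:2])
pts=np.array(pts);k=np.polyfit(pts[:,0],pts[:,1],1);print('front slope deg',np.degrees(np.arctan(k[0])),'y@.6',np.polyval(k,.6), np.abs(np.polyval(k,pts[:,0])-pts[:,1]).max())
s=telemetry.observe()
fingL,fingR=[proj(cal,np.array(s['position'])+np.array([x,0,-.173]))*1.5625 for x in(-.0425,.0425)]
print(fingL,fingR)
fo=[proj(cal,np.array(s['position'])+np.array([x,0.011,-.160]))*1.5625 for x in(-.0425,.0425)];print(fo)
E
```

```text
bar ((564.626708984375, -151.8982696533203), (129.45945739746094, 48.08917236328125), 12.499216079711914)
edge pts [array([0.5315, 0.0346]), array([0.6614, 0.0407])]
front slope deg 2.423463987375299 y@.6 0.03828524321176313 0.00047303689330997767
[278.47686407 384.62508002] [521.99551202 384.69276728]
[array([265.45142113, 373.53201479]), array([535.47967297, 373.61102187])]
```

View pics/d.png

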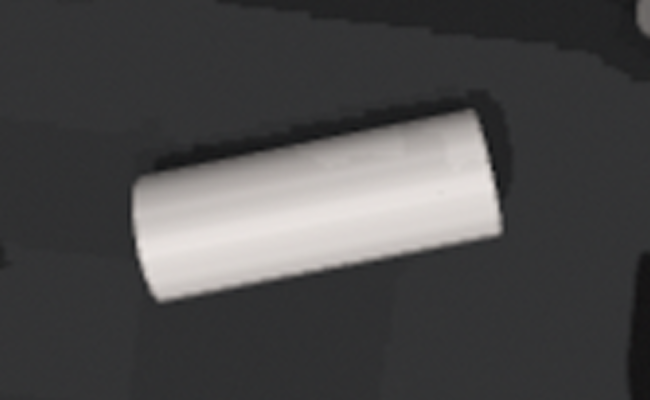

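The crop shows one small pale, smooth bar, about 130×48 mm as a silhouette at axis height, which fits 120×44. The cradle yaw is 2.4° and its origin is about (0.593, 0.112). The bar is at about (0.566, -0.150) with a yaw of 12.5°. Now I'll go behind it and roll it, turning it gently into line.

```bash
cat >> h.py <<'E'
PS=np.radians(2.42); CO=np.array([.5933,.1116])
def C2W(x,y): c,s=np.cos(PS),np.sin(PS); return CO+np.array([c*x-s*y,s*x+c*y])
def W2C(p): c,s=np.cos(PS),np.sin(PS); d=np.array(p)[:2]-CO; return np.array([c*d[0]+s*d[1],-s*d[0]+c*d[1]])
def ori(rel): # rel yaw (deg) in cradle frame
    a=PS+np.radians(rel); c,s=np.cos(a),np.sin(a)
    return np.array([[-s,c,0],[c,s,0],[0,0,-1.]])
def tcp(x,y,rel,back,z): # TCP 'back' behind bar centre given in cradle frame
    r=np.radians(rel); return np.append(C2W(x+back*np.sin(r),y-back*np.cos(r)),z)
def barpose(im,cal,z=.022,thr=110):
    g=cv2.cvtColor(im,cv2.COLOR_RGB2GRAY); n,lab,st,cen=cv2.connectedComponentsWithStats((g>thr).astype(np.uint8))
    out=[]
    for i in range(1,n):
        if st[i,4]<1500: continue
        c=np.argwhere(lab==i)[:,::-1]
        r=np.array([ray(cal,p,z)[:2] for p in c[::3]])*1000
        (cx,cy),(w,h),a=cv2.minAreaRect(r.astype(np.float32))
        if w<h: a-=90
        a=(a+90)%180-90
        out.append((W2C([cx/1000,cy/1000])*1000).round(1).tolist()+[round(max(w,h)),round(min(w,h)),round(a-np.degrees(PS),1)])
    return out
def stat(tag):
    s=telemetry.observe(); print(tag,round(s['clock'],2),W2C(s['position']).round(4),round(s['position'][2],4),np.round(s['contact_force'],2))
E
python3 - <<'E'
from h import *
x,y=W2C([.566,-.150]); rel=10; print(x,y)
env.move_to(tcp(x,y,rel,.055,.25),ori(rel))
env.line_to(tcp(x,y,rel,.055,.176),max_speed=.1); stat('down')
env.line_to(tcp(x,y,rel,.034,.176),max_speed=.03)
x2,y2=x-.001,y+.06
env.line_to(tcp(x2,y2,-8,.034,.176),ori(-8),max_speed=.035); stat('turned')
cal=cams.get_calibration('wrist'); im=snap('wrist')
cv2.imwrite('pics/e.png',im[:,:,::-1])
print(barpose(im,cal))
E
```

```text
-0.03832155841946271 -0.2602139661130888
down 5.23 [-0.0285 -0.3145] 0.1767 [ 0.05 -0.19  0.71]
turned 7.97 [-0.044 -0.234] 0.176 [-0.27 -0.3  -0.19]
[[-55.8, -188.8, 146, 67, np.float64(19.8)]]
```

View pics/e.png

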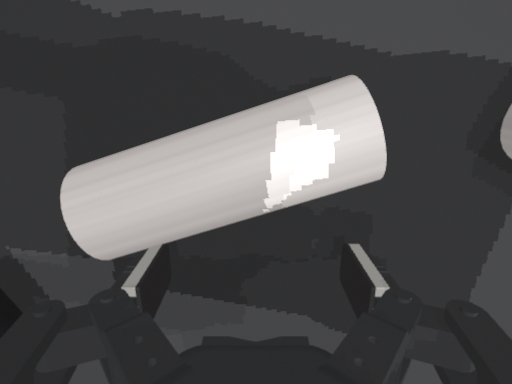

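The view shows the bar from (85,213) to (370,130), rolled ahead of the fingers. Its yaw is still about +9° relative to the cradle, because it rolls away more easily than it turns. I'll back off, look again, then turn it with the open fingers standing at opposite ends. That applies a pure couple with no grip.

```bash
python3 - <<'E'
from h import *
s=telemetry.observe(); p=np.array(s['position'])
env.line_to(p+[0,-.02,.16],max_speed=.15)
cal=cams.get_calibration('wrist'); im=snap('wrist'); stat('a'); print(barpose(im,cal))
env.wait(.5)
cal=cams.get_calibration('wrist'); im=snap('wrist'); stat('b'); print(barpose(im,cal))
for r in nets.landmark_of('wrist','bar')[:2]: print(r['xy'],r['confidence'],W2C(ray(cal,r['xy'],.022)).round(4))
cv2.imwrite('pics/f.png',im[:,:,::-1])
for t in (74,30): print(env.inverse_kinematics([.54,-.07,.2],ori(t)))
E
```

```text
a 9.3 [-0.045  -0.2539] 0.3348 [-0.06  0.67 -0.86]
[[154.7, -216.6, 171, 64, np.float64(-34.6)], [-52.6, -186.0, 131, 44, np.float64(9.6)], [179.5, -438.4, 120, 91, np.float64(-83.1)]]
b 9.85 [-0.0449 -0.254 ] 0.336 [ 0.06 -1.01 -0.24]
[[155.1, -216.9, 173, 64, np.float64(-34.7)], [-52.6, -186.3, 132, 45, np.float64(9.9)], [180.6, -439.4, 122, 92, np.float64(-83.1)]]
[467.3, 116.6] 0.74 [ 0.1606 -0.2227]
[238.8, 110.5] 0.59 [-0.0515 -0.1875]
[-1.75758302e-01 -3.29963980e-02  1.93868407e+00 -4.44089210e-16
  1.23590498e+00 -1.50953892e+00]
[-1.75758302e-01 -3.29963980e-02  1.93868407e+00 -4.44089210e-16
  1.23590498e+00 -7.41594045e-01]
```

View pics/f.png

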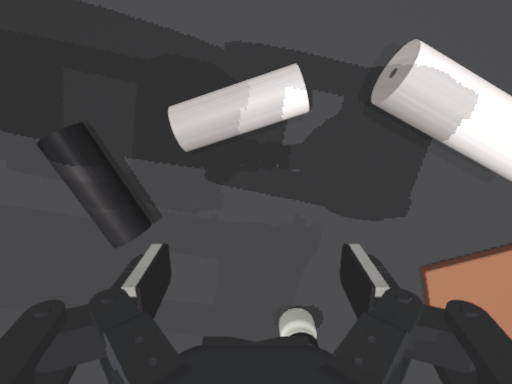

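The bar is at rest at (238,110), which is (-52, -187) mm in the cradle frame, with a yaw of +9.7°. It's well clear of the black bar at (95,185). Now I'll turn it.

```bash
python3 - <<'E'
from h import *
x,y=-.052,-.187
env.move_to(tcp(x,y,74,0,.25),ori(74))
env.line_to(tcp(x,y,74,0,.176),max_speed=.1); stat('down')
env.line_to(tcp(x,y,50,0,.176),ori(50)); stat('50')
env.line_to(tcp(x,y,30,0,.176),ori(30)); stat('30')
env.line_to(tcp(x,y,36,0,.176),ori(36))
env.line_to(tcp(x,y,45,0,.25),max_speed=.15)
env.move_to(tcp(x-.0,y,-15,.08,.28),ori(-15))
cal=cams.get_calibration('wrist'); im=snap('wrist'); stat('look'); print(barpose(im,cal))
cv2.imwrite('pics/g.png',im[:,:,::-1])
E
```

```text
down 11.99 [-0.0518 -0.1871] 0.1766 [-0.37 -0.58  0.14]
50 12.56 [-0.0519 -0.187 ] 0.1765 [0.35 0.04 0.28]
30 13.06 [-0.052 -0.187] 0.1761 [ 0.69 -0.19  0.1 ]
look 14.75 [-0.0727 -0.2638] 0.279 [ 0.34  0.23 -0.27]
[[110.9, -192.7, 78, 52, np.float64(-34.7)], [-50.8, -187.1, 134, 45, np.float64(-14.8)]]
```

The couple worked: the bar is at (-51, -187) with a yaw of -14.8°. I'll roll it along that heading to the foot of the ramp, then square it on the ramp.

```bash
python3 - <<'E'
from h import *
x,y=-.051,-.187; t=np.tan(np.radians(15))
env.line_to(tcp(x,y,-15,.052,.176),max_speed=.15)
y1=-.095; x1=x+(y1-y)*t
env.line_to(tcp(x1,y1,-15,.034,.176),max_speed=.035); stat('foot')
env.wait(.3)
cal=cams.get_calibration('wrist'); im=snap('wrist'); print(barpose(im,cal))
cv2.imwrite('pics/g2.png',im[:,:,::-1])
E
```

```text
foot 19.0 [-0.0352 -0.1279] 0.176 [-0.54 -0.37  0.03]
[[-6.2, -49.3, 124, 56, np.float64(-14.9)], [-26.7, -98.2, 147, 46, np.float64(-15.0)]]
```

View pics/g2.png

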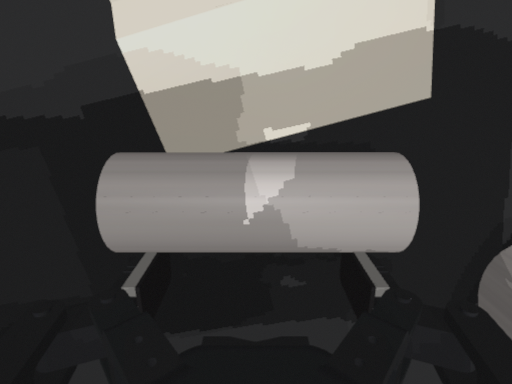

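The bar lies square against both fingers, from (97,203) to (418,203), and its -x end is just at the foot of the ramp. Next I'll square it up while it climbs.

```bash
python3 - <<'E'
from h import *
env.line_to(tcp(-.024,-.062,0,.034,.181),ori(0),max_speed=.03); stat('mid')
cal=cams.get_calibration('wrist'); im=snap('wrist'); stat('')
cv2.imwrite('pics/h.png',im[:,:,::-1])
E
```

```text
mid 20.63 [-0.0241 -0.096 ] 0.1809 [ 1.11 -1.75  0.11]
 20.68 [-0.0241 -0.096 ] 0.1809 [ 1.05 -1.63 -0.23]
```

View pics/h.png

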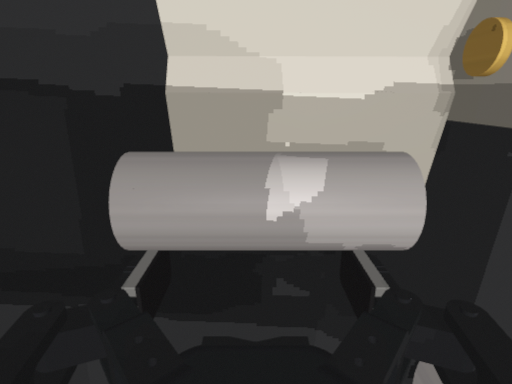

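The bar is square on the ramp, from (110,200) to (424,200), with the lip line at row ~57 and the brass contact at (488,47). Now over the lip.

```bash
python3 - <<'E'
from h import *
env.line_to(tcp(-.024,-.020,0,.034,.187),max_speed=.03); stat('near lip')
env.line_to(tcp(-.024,-.008,0,.034,.188),max_speed=.02); stat('over')
env.wait(.5)
p=np.array(telemetry.observe()['position'])
env.line_to(p+np.append(C2W(-.0,-.03)-CO,.10),max_speed=.15)
cal=cams.get_calibration('wrist'); im=snap('wrist'); stat('')
cv2.imwrite('pics/i.png',im[:,:,::-1])
for r in nets.landmark_of('wrist','bar')[:3]: print(r['xy'],r['confidence'],W2C(ray(cal,r['xy'],.0284)).round(4))
print('seat px',proj(cal,np.append(CO,.0284)))
E
```

```text
near lip 22.25 [-0.024 -0.054] 0.1869 [ 0.22 -1.19  0.11]
over 23.0 [-0.024  -0.0419] 0.188 [-0.23 -1.04  0.35]
 24.4 [-0.0242 -0.0719] 0.2867 [ 0.97  0.56 -0.46]
[81.0, 352.6] 0.98 [-0.1979 -0.2372]
[261.3, 106.3] 0.91 [-0.0205 -0.0013]
seat px [288.6755646  104.55995666]
```

View pics/i.png

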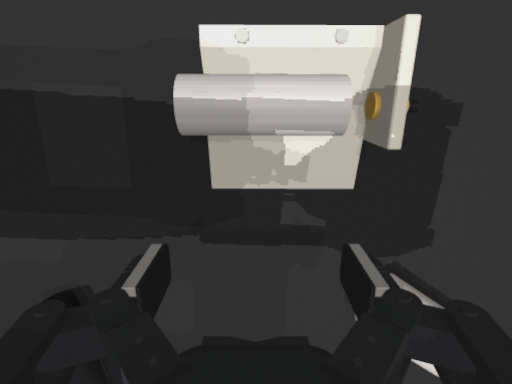

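The bar is seated in the V at (261,106), about 20 mm short of the contact at (373,104). I'll close the fingers and push on its free end with force watched.

```bash
python3 - <<'E'
from h import *
env.close(20)
P=lambda x,z: np.append(C2W(x,0),z)
env.move_to(P(-.115,.26),ori(-90))
env.line_to(P(-.115,.193),max_speed=.1); stat('down')
env.wait(.2)
ax=C2W(1,0)-CO
f0=np.mean([np.array(telemetry.observe()['contact_force'])[:2]@ax for _ in range(5)])
env.line_to(P(-.075,.193),max_speed=.03); stat('near')
x=-.075
while x<-.062:
    x+=.0007; env.line_to(P(x,.193),max_speed=.02)
    f=np.array(telemetry.observe()['contact_force'])[:2]@ax-f0
    print(round(x,4),round(f,2),end=' | ')
    if f<-5: break
stat('end')
cal=cams.get_calibration('wrist'); im=snap('wrist')
cv2.imwrite('pics/j.png',im[:,:,::-1])
E
```

```text
down 27.55 [-0.1148 -0.    ] 0.1935 [ 0.84  0.94 -0.13]
near 29.23 [-0.075  0.   ] 0.1931 [-0.09 -0.41 -0.  ]
-0.0743 -0.85 | -0.0736 -1.87 | -0.0729 -0.1 | -0.0722 0.02 | -0.0715 -1.94 | -0.0708 0.22 | -0.0701 -2.49 | -0.0694 -9.23 | end 31.23 [-0.0698  0.    ] 0.1928 [-8.59 -0.08  2.86]
```

The force rose sharply at x = -70 mm (expected about -71), so the bar has met the contact. I'll back off gently and check.

```bash
python3 - <<'E'
from h import *
P=lambda x,z: np.append(C2W(x,0),z)
env.line_to(P(-.074,.193),max_speed=.01)
env.line_to(P(-.115,.193),max_speed=.08)
env.line_to(P(-.115,.25),max_speed=.15); env.wait(.3)
cal=cams.get_calibration('wrist'); im=snap('wrist'); stat('')
for r in nets.landmark_of('wrist','bar')[:2]: print(r['xy'],r['confidence'],W2C(ray(cal,r['xy'],.0284)).round(4))
c=proj(cal,np.append(C2W(.06,0),.0284)); print(c)
cv2.imwrite('pics/k.png',cv2.resize(im[:,:,::-1],(800,600),interpolation=cv2.INTER_CUBIC))
E
```

```text
33.43 [-0.1151 -0.    ] 0.2495 [ 0.79 -0.34 -0.03]
[257.4, 24.5] 0.64 [ 0.0012 -0.0012]
[ 255.4562872  -103.18863587]
```

View pics/k.png

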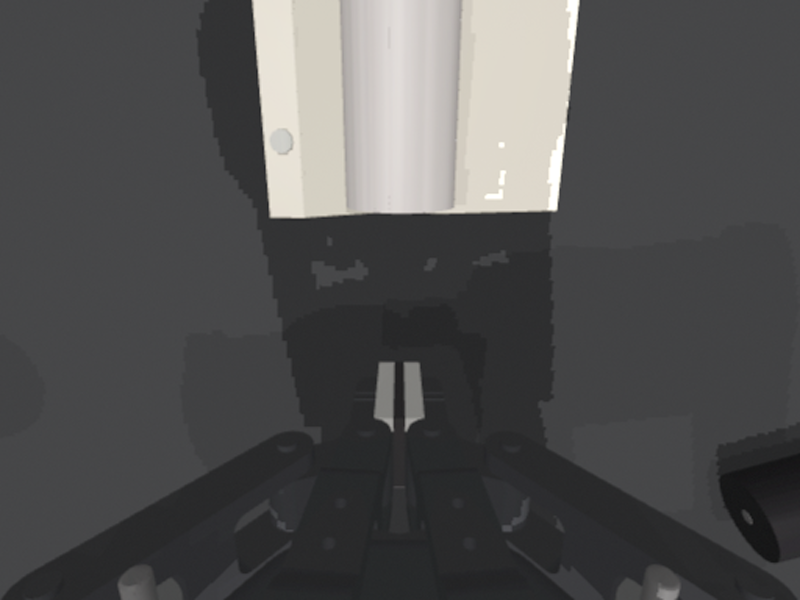

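The free end is flush with the V's open end: its edge is at (400,210) against the cradle edge at row ~213. The net puts the bar's middle within about 1 mm of the seat. I'll check the contact end numerically from above.

```bash
python3 - <<'E'
from h import *
env.line_to(np.append(C2W(-.115,0),.33),max_speed=.25)
env.line_to(np.append(C2W(-.02,0),.33),max_speed=.25); env.wait(.3)
cal=cams.get_calibration('wrist'); im=snap('wrist'); stat('')
c=-np.array(cal['R']).T@np.array(cal['t']); print('cam',W2C(c).round(3),c[2].round(3))
for y in(0,.005):
  for x in np.arange(.052,.076,.001):
    u,v=proj(cal,np.append(C2W(x,y),.0284)); print(round(x*1000),(round(u),round(v)),im[int(round(v)),int(round(u))].tolist(),end='; ')
  print()
for l in('bar','contact','seat'):
  for r in nets.landmark_of('wrist',l)[:1]: print(l,r['xy'],round(r['confidence'],2),W2C(ray(cal,r['xy'],.0284)).round(4))
E
```

```text
34.83 [-0.0204  0.    ] 0.3303 [-0.63  0.05 -0.04]
cam [0.057 0.   ] 0.301
52 (255, 102) [223, 218, 216]; 53 (255, 101) [223, 218, 216]; 54 (255, 99) [223, 218, 216]; 55 (255, 98) [224, 218, 216]; 56 (255, 97) [224, 218, 216]; 57 (255, 96) [224, 218, 216]; 58 (255, 95) [224, 219, 216]; 59 (255, 93) [224, 219, 216]; 60 (255, 92) [225, 214, 202]; 61 (255, 91) [226, 196, 133]; 62 (255, 90) [221, 186, 104]; 63 (255, 89) [202, 169, 92]; 64 (255, 87) [190, 160, 97]; 65 (255, 86) [156, 146, 128]; 66 (255, 85) [187, 182, 171]; 67 (255, 84) [211, 206, 194]; 68 (255, 83) [226, 220, 208]; 69 (255, 81) [228, 223, 211]; 70 (255, 80) [229, 224, 212]; 71 (255, 79) [230, 225, 213]; 72 (255, 78) [231, 226, 214]; 73 (255, 76) [233, 228, 216]; 74 (255, 75) [233, 226, 216]; 75 (255, 74) [226, 220, 209]; 
52 (250, 102) [220, 216, 213]; 53 (250, 101) [221, 216, 213]; 54 (250, 99) [221, 216, 213]; 55 (250, 98) [221, 216, 213]; 56 (250, 97) [221, 216, 213]; 57 (250, 96) [221, 216, 213]; 58 (250, 95) [221, 216, 213]; 59 (250, 93) [221, 216, 213]; 60 (250, 92) [218, 208, 198]; 61 (250, 91) [210, 183, 122]; 62 (250, 90) [203, 169, 92]; 63 (249, 89) [186, 154, 81]; 64 (249, 87) [174, 147, 93]; 65 (249, 86) [148, 143, 133]; 66 (249, 85) [186, 182, 170]; 67 (249, 84) [211, 206, 194]; 68 (249, 83) [226, 220, 208]; 69 (249, 81) [229, 223, 212]; 70 (249, 80) [230, 224, 212]; 71 (249, 79) [231, 225, 214]; 72 (249, 78) [232, 226, 214]; 73 (249, 76) [233, 228, 216]; 74 (249, 75) [233, 227, 215]; 75 (249, 74) [227, 221, 210]; 
bar [463.4, 330.8] 0.95 [-0.1996 -0.2393]
contact [257.4, 87.9] 0.72 [ 0.0636 -0.0019]
```

Looking straight down, the bar's end runs directly into about 4 mm of brass and then the wall, with no dark gap. The bar is seated and the robot is clear, so I'll hand in.

```bash
python3 -c "
from h import *
print(workorder.finish_job())"
```

```text
the job is handed in; nothing more can be done
None
```

I rolled the small pale bar up the ramp and over the lip into the V, pushed it by its free end onto the brass contact, and handed the job in at about 35 s; the beaker, bottle and jar weren't approached, and the verdict isn't known.

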